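# Snap the lunch box lid shut all round

## Task

The lid lies on the steel lunch box but none of the four sections of its rim is closed yet. Press down each section in turn with the fingertips until it clicks fully shut, all the way round. Do not lift, tip or shove the box, and leave the jar, the tin and the spoon beside it where they are.

Things in the scene. Friction and masses are not known exactly. Their poses are not given: they have to be found in the camera images.
- food_box: Loose grey steel lunch box with a white plastic lid, 126 (x) x 176 (y) mm, about 0.9 kg, walls 112 x 162 mm. Origin: centre of underside, z up, y along its length; turned up to 0.7 rad either way. Fixed lid parts: sunk middle panel (top at 68 mm) and four 21 mm square corners (top at 70 mm). Between the corners lie four straight rim sections, 21 mm wide, 6 mm proud until pressed down.
- jar: Bystander: closed glass jar with a dark lid, 62 mm across, 101 mm high; origin centre of underside.
- tin: Bystander: low round tin, 86 mm across, 40 mm high; origin centre of underside.
- spoon: Bystander: teaspoon lying in front of the box, 140 x 30 x 13 mm, long axis along its x; origin centre of underside.
- rim_front_top (a point): Middle of the top face of the rim section on the box's -x (robot) long side; section 130 mm long, 21 mm wide. 76 mm above the worktop while open, 70 mm when shut; it moves with the section. Axes as the box's.
- rim_front (a joint): How far that section is pressed down, m: 0 open, 0.006 fully shut. Snap action: it resists with 5 to 8 N at first, falling to nothing half way (3 mm), and springs back up if let go before that; past it, it clicks down by itself and stays at 0.006. Hard stop there.
- rim_back_top (a point): Middle of the top face of the rim section on the box's +x (far) long side; section 130 mm long, 21 mm wide. 76 mm above the worktop while open, 70 mm when shut; it moves with the section. Axes as the box's.
- rim_back (a joint): How far that section is pressed down, m: 0 open, 0.006 fully shut. Snap action: it resists with 5 to 8 N at first, falling to nothing half way (3 mm), and springs back up if let go before that; past it, it clicks down by itself and stays at 0.006. Hard stop there.
- rim_left_top (a point): Middle of the top face of the rim section on the box's +y short side; section 80 mm long, 21 mm wide. 76 mm above the worktop while open, 70 mm when shut; it moves with the section. Axes as the box's.
- rim_left (a joint): How far that section is pressed down, m: 0 open, 0.006 fully shut. Snap action: it resists with 5 to 8 N at first, falling to nothing half way (3 mm), and springs back up if let go before that; past it, it clicks down by itself and stays at 0.006. Hard stop there.
- rim_right_top (a point): Middle of the top face of the rim section on the box's -y short side; section 80 mm long, 21 mm wide. 76 mm above the worktop while open, 70 mm when shut; it moves with the section. Axes as the box's.
- rim_right (a joint): How far that section is pressed down, m: 0 open, 0.006 fully shut. Snap action: it resists with 5 to 8 N at first, falling to nothing half way (3 mm), and springs back up if let go before that; past it, it clicks down by itself and stays at 0.006. Hard stop there.
There are look-alikes about, which are no part of the job. What is shaped like the food_box but green or purple is not meant.

How it is judged:
By the outcome, as a careful person would: the job done as asked, in the order asked, and still so for the second after the job is handed in, with the robot touching nothing.
It also fails if it takes over 45 s, if anything falls off the work surface, if the arm or the gripper's body presses on something with over 40 N, if the wrist force passes 120 N, or if a joint passes its speed limit or range.

## Robot

A 6-joint arm with a two-finger parallel gripper is mounted at the origin on a cart in front of the work surface, level with it; the furniture and walls round the work are solid. World frame = base frame: x ahead of the robot, y to its left, z up, the work surface at z = 0. Lengths are in mm, angles in rad, forces in N, time in s.
With the tool pointing down it reaches from about 350 to 1000 mm from the base axis. Payload 7.1 kg.
Tool frame: the origin (TCP) lies between the finger pads; the fingertips stand 14 mm ahead of it and the grasp point (between the pads) lies 5 mm behind it; z points along the fingers, y is the line along which they close (so a half turn about z gives the same grasp; the last joint's range is limited). The gripper opens to 85 mm and grips with 20 to 120 N. Pads are 22 mm wide; open, the fingers measure 114 mm over their backs; the gripper's body (76 mm by 85 mm) begins 54 mm behind the grasp point. The pads swing forward as they close: fully open they stand 13 mm farther back than shut.
Start: joints at [1.147, 0.423, 1.63, -0, 1.089, -0.019], TCP at [246.114, 574.484, 208.719] pointing down, gripper open.
Joint ranges: [-3, 3], [-0.9, 2.11], [0.09, 2.58], [-1.31, 4.45], [0.11, 2.69], [-2.54, 2.54]. Speed limits (rad/s): [2.39, 2.39, 3.01, 3.14, 3.14, 3.14].

## Interface

Orientations are given as a rotation vector (axis times angle).
In Python, from bench import ctrl, optics gives the robot as it stands.
- The arm moves only by the tool carry_out, never from a script. Its argument "deltas" is one flat list of numbers, 7 for each row, row after row: the shift along the world's x, y, z in units of 3 cm (1.0 is 3 cm), then the turn, a rotation vector about the world's x, y, z in units of pi rad (1.0 is pi rad), then the opening, from -1 (shut) to 1 (fully open). A call has 1 to 20 rows; each row shifts and turns the commanded pose from where the row before left it; what a row does not reach is not made up. A row lasts 1/10 s, in which the tool goes at most 50 mm and 8.59 degrees, less where a joint would pass 70% of its speed; a pose out of reach is approached as far as the arm can. A call with a number of a shift or a turn outside -1 to 1 is refused whole. A call with a gripper value outside its range is refused whole. The fingers move at their own pace and stop on an object; "newtons" is the grip in N (left out, the last holds). Time passes only in rows, so rows that do not move let the fingers close. It gives the time, the measured TCP pose, the force, the opening and the grip force at its end, in the units of the state.
- ctrl.sense(): the state, without advancing time (a new reading comes with each control period).
- optics.grab_frame(name): name is "scene" or "top" or "wrist"; returns a dict with "pixels" (480x640x3 uint8, red, green, blue), "intrinsics" (3x3 intrinsics, pixels), "distortion" ([k1, k2, p1, p2, k3] as OpenCV has them; the pictures are not rectified), "view" (4x4, takes a point from world to camera coordinates). Camera axes: x right, y down, z forward; pixel columns grow to the right and rows downward; lengths in mm; the calibration is good to about 2 mm. A picture is of the moment at which its call begins. There is no depth.
- ctrl.sign_off(): hands the job in; it is judged then, once.
The state is a dict: "time_s": time; "q": joint angles; "joint_velocities": joint speeds; "joint_torque": joint torques, N m; "ee_pos": TCP position; "eef_rot": TCP orientation; "contact_force": force on the tool from outside, world axes, zero at the start; "moment": the same for the moment, N m; "gripper_width": finger opening in mm; "grasp_force": force on a finger pad.
Only numpy, scipy, OpenCV 4.12 (cv2) and the standard library are available. Lean on these libraries where they do the work, as an engineer would, in place of code of your own. Each camera call takes 0.05 s, during which the arm holds its last target. There are 200 camera calls.

## Working session

There is one attempt and no reset: what is moved stays moved. The work goes in short steps, Python scripts to look and compute and a tool call to move; the robot and the scene stay as the last step left them, time stands still between calls to the robot, and variables do not carry over. Pictures are saved under pics/ and viewed, at most 10 in all, crops included, and the job is handed in when it is done.

Besides the shell and the picture viewer there is one more tool, called after "Call:" as name(argument=value, ...) on one line, values as JSON. carry_out: Moves the arm, as the interface text tells. Shifts and turns lie within -1 to 1; 1 stands for 3 cm of shift or pi rad of turn. Its arguments: {"type":"object","properties":{"deltas":{"type":"array"},"newtons":{"type":"number"}},"required":["deltas"]}

```bash
mkdir -p pics
python3 - <<'E'
from bench import ctrl, optics
import cv2,pickle
for n in ["scene","top"]:
    f=optics.grab_frame(n); pickle.dump(f,open(n+".pkl","wb"))
    cv2.imwrite(f"pics/{n}0.png",f["pixels"][:,:,::-1])
s=ctrl.sense(); print(s["time_s"],s["ee_pos"],s["eef_rot"],s["gripper_width"],s["contact_force"])
E
```

```text
0.1 [245.92243161 574.01037402 208.02215442] [-6.31487485e-01 -3.07717708e+00  2.14171461e-03] 85.52796995191824 [-0.50993393  0.70329011 -0.25389483]
```

View pics/scene0.png

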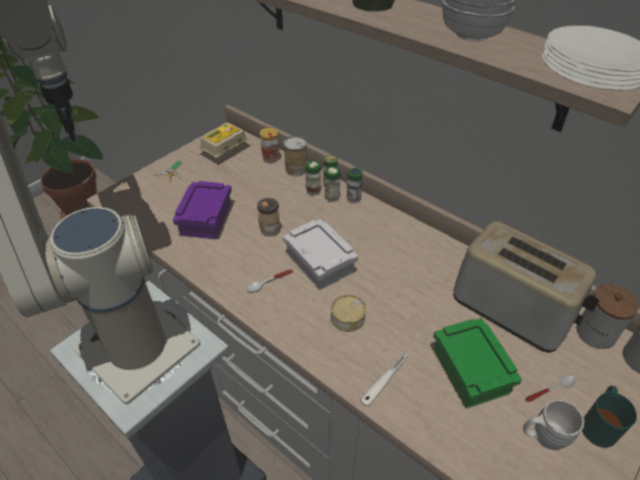

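View pics/top0.png

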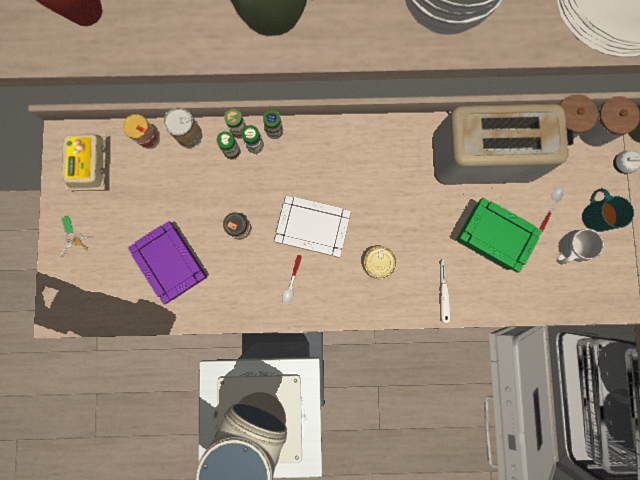

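Both views show the white-lidded box, at about (313,226) in the top view and (320,250) in the scene view. In the top view the jar is at (236,225), the tin at (379,262) and the spoon at (292,280). The purple and green boxes are decoys.

```bash
cat > h.py <<'E'
import numpy as np,cv2
def cast(f,px,z):
    n=cv2.undistortPoints(np.float64(px).reshape(-1,1,2),f["intrinsics"],np.float64(f["distortion"])).reshape(-1,2)
    V=f["view"];R,t=V[:3,:3],V[:3,3];c=-R.T@t
    d=np.c_[n,np.ones(len(n))]@R
    return c+d*((z-c[2])/d[:,2])[:,None]
def proj(f,P):
    V=f["view"]; return cv2.projectPoints(np.float64(P).reshape(-1,1,3),cv2.Rodrigues(V[:3,:3])[0],V[:3,3],f["intrinsics"],np.float64(f["distortion"]))[0].reshape(-1,2)
def lid(f,roi,z=73,vmin=150,smax=25):
    hsv=cv2.cvtColor(f["pixels"],cv2.COLOR_RGB2HSV)
    m=((hsv[...,2]>vmin)&(hsv[...,1]<smax)).astype(np.uint8)
    k=np.zeros_like(m);x0,y0,x1,y1=roi;k[y0:y1,x0:x1]=1;m*=k
    m=cv2.morphologyEx(m,cv2.MORPH_CLOSE,np.ones((5,5)))
    c=max(cv2.findContours(m,0,cv2.CHAIN_APPROX_NONE)[0],key=cv2.contourArea)[:,0]
    P=cast(f,c,z)
    (cx,cy),(w,h),a=cv2.minAreaRect(P[:,:2].astype(np.float32))
    if w>h: a-=90; w,h=h,w      # w along box x, h along box y
    a=(a+90)%180-90
    return np.array([cx,cy]),(w,h),np.radians(a),c
E
python3 - <<'E'
import pickle
from h import *
f=pickle.load(open("top.pkl","rb"))
V=f["view"];print("cam",-V[:3,:3].T@V[:3,3])
for vm in (130,160,190):
    c,wh,a,ct=lid(f,(260,180,365,270),vmin=vm);print(vm,c,wh,a,ct.min(0),ct.max(0))
for n,p,z in (("jar",(236,225),101),("tin",(379,262),40),("spoon a",(298,258),10),("spoon b",(288,298),5)):print(n,cast(f,[p],z))
E
```

```text
cam [ 326.09168616 -155.75079341 1248.0275501 ]
130 [ 495.05593872 -150.35958862] (125.35186767578125, 174.50726318359375) -0.2600744583611051 [275 196] [350 256]
160 [ 495.05593872 -150.35958862] (125.35186767578125, 174.50726318359375) -0.2600744583611051 [275 196] [350 256]
190 [ 495.40042114 -150.52113342] (124.68213653564453, 174.46322631835938) -0.2614033757450546 [275 196] [350 256]
jar [[496.82869086  42.06837279 101.        ]]
tin [[ 398.30712919 -324.33458238   40.        ]]
spoon a [[ 416.15733644 -109.60627251   10.        ]]
spoon b [[309.3939503 -80.4687902   5.       ]]
```

Call:
carry_out(deltas=[0.28,-0.99,0,0,0,0,-1,0.28,-0.99,0,0,0,0,-1,0.28,-0.99,0,0,0,0,-1,0.28,-0.99,0,0,0,0,-1,0.28,-0.99,0,0,0,0,-1,0.28,-0.99,0,0,0,0,-1,0.28,-0.99,0,0,0,0,-1,0.28,-0.99,0,0,0,0,-1,0.28,-0.99,0,0,0,0,-1,0.28,-0.99,0,0,0,0,-1,0.28,-0.99,0,0,0,0,-1,0.28,-0.99,0,0,0,0,-1,0.28,-0.99,0,0,0,0,-1,0.28,-0.99,0,0,0,0,-1,0.28,-0.99,0,0,0,0,-1,0.28,-0.99,0,0,0,0,-1,0.28,-0.99,0,0,0,0,-1,0.28,-0.99,0,0,0,0,-1,0.28,-0.99,0,0,0,0,-1,0.28,-0.99,0,0,0,0,-1], newtons=20)

```text
time_s: 2.1
ee_pos: [414.1, -20.8, 208.6]
eef_rot: [-0.632, -3.077, 0.0]
contact_force: [0.5, -0.2, -0.4]
gripper_width: 0.4
grasp_force: 0.0
```

Call:
carry_out(deltas=[0.25,-0.98,-0.3,0,0,0.012,-1,0.25,-0.98,-0.3,0,0,0.012,-1,0.25,-0.98,-0.3,0,0,0.011,-1,0.26,-0.97,-0.3,0,0,0.011,-1,0,0,0,0,0,0,-1,0,0,0,0,0,0,-1])

```text
time_s: 2.7
ee_pos: [443.9, -137.0, 172.2]
eef_rot: [-0.411, -3.113, -0.001]
contact_force: [-0.0, -0.4, 0.5]
gripper_width: 0.0
grasp_force: 0.0
```

Run:
```python
from bench import ctrl, optics
import cv2
from h import *
s=ctrl.sense(); print(s["time_s"],s["ee_pos"],s["eef_rot"],s["gripper_width"],s["contact_force"],s["q"])
f=optics.grab_frame("wrist")
im=f["pixels"].copy()
c=np.array([495.1,-150.4]);a=-.26;R=np.array([[np.cos(a),-np.sin(a)],[np.sin(a),np.cos(a)]])
P=[[*(c+R@p),z] for p,z in [((-52.5,0),76),((52.5,0),76),((0,77.5),76),((0,-77.5),76),((63,88),70),((-63,88),70),((63,-88),70),((-63,-88),70)]]
for u in proj(f,P): cv2.circle(im,tuple(int(v) for v in u),3,(255,0,0),-1)
cv2.imwrite("pics/w1.png",im[:,:,::-1])
```

```text
2.7 [ 443.86233079 -137.03322416  172.20319462] [-4.10593993e-01 -3.11311185e+00 -7.19148374e-04] 0.02772604652249116 [-0.01209543 -0.36912085  0.47640302] [-3.25174555e-01  2.41368016e-01  2.00399377e+00  1.99837805e-04
  8.97811136e-01 -1.63382570e+00]
```

View pics/w1.png

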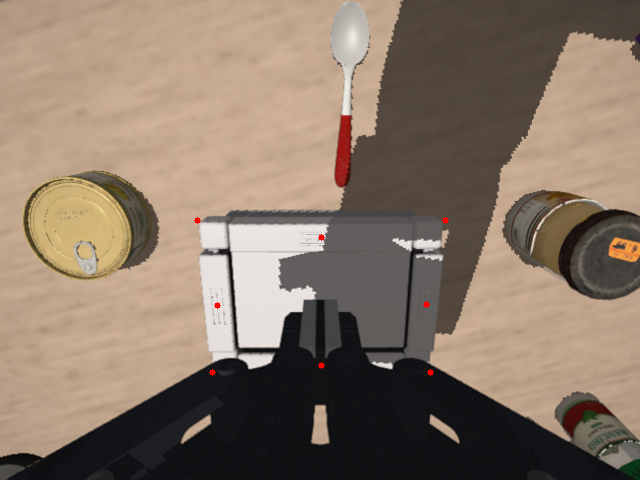

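The wrist view agrees with the model to about 2 mm, with the front rim centre at (321,237). Next I press the front section.

Call:
carry_out(deltas=[0.02,0,-0.9,0,0,0,-1,0,0,-0.9,0,0,0,-1,0,0,-0.8,0,0,0,-1,0,0,-0.1,0,0,0,-1,0,0,-0.06,0,0,0,-1,0,0,-0.06,0,0,0,-1])

```text
time_s: 3.35
ee_pos: [445.8, -136.7, 89.1]
eef_rot: [0.407, 3.113, -0.0]
contact_force: [-0.1, 0.1, -0.7]
gripper_width: -0.1
grasp_force: 0.0
```

Call:
carry_out(deltas=[0,0,-0.04,0,0,0,-1])

```text
time_s: 3.45
ee_pos: [445.8, -136.9, 87.9]
eef_rot: [0.407, 3.113, -0.001]
contact_force: [0.2, 0.6, -0.2]
gripper_width: -0.1
grasp_force: 0.0
```

Call:
carry_out(deltas=[0,0,-0.04,0,0,0,-1])

```text
time_s: 3.55
ee_pos: [445.6, -136.9, 86.5]
eef_rot: [0.407, 3.113, -0.001]
contact_force: [-0.4, -0.3, -0.1]
gripper_width: -0.0
grasp_force: 0.0
```

Call:
carry_out(deltas=[0,0,-0.04,0,0,0,-1])

```text
time_s: 3.65
ee_pos: [445.4, -136.9, 85.0]
eef_rot: [0.408, 3.114, -0.0]
contact_force: [-0.1, -0.1, -0.9]
gripper_width: -0.1
grasp_force: 0.0
```

Call:
carry_out(deltas=[0,0,-0.04,0,0,0,-1])

```text
time_s: 3.75
ee_pos: [445.2, -136.9, 83.5]
eef_rot: [0.408, 3.114, -0.0]
contact_force: [0.9, -0.3, 0.8]
gripper_width: -0.2
grasp_force: 0.0
```

Call:
carry_out(deltas=[0,0,-0.03,0,0,0,-1])

```text
time_s: 3.85
ee_pos: [445.1, -136.9, 82.4]
eef_rot: [0.408, 3.115, -0.0]
contact_force: [-0.9, 0.5, 0.2]
gripper_width: -0.1
grasp_force: 0.0
```

Run:
```python
from bench import ctrl, optics
import cv2
from h import *
f=optics.grab_frame("wrist"); g=optics.grab_frame("scene")
print(ctrl.sense()["contact_force"], ctrl.sense()["ee_pos"])
w=cv2.resize(f["pixels"],(400,300)); s=cv2.resize(g["pixels"][200:300,260:390],(390,300),interpolation=2)
cv2.imwrite("pics/p1.png",np.hstack([w,s])[:,:,::-1])
```

```text
[-0.34502628  0.47731013  0.18041299] [ 444.90035054 -136.82621644   82.29425482]
```

View pics/p1.png

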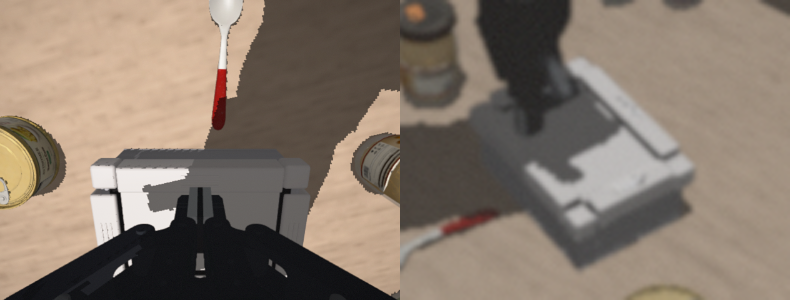

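Run:
```python
from bench import ctrl, optics
import cv2
from h import *
f=optics.grab_frame("wrist"); g=optics.grab_frame("scene")
s=ctrl.sense();p=np.array(s["ee_pos"]);R=cv2.Rodrigues(np.array(s["eef_rot"]))[0]
V=f["view"];print("cam",-V[:3,:3].T@V[:3,3],"tool axes",R.round(3).tolist())
im=f["pixels"].copy();im2=g["pixels"].copy()
for d in (-20,0,14,30):
  for ox in (-11,11):
    q=p+R@[ox,0,d]; u=proj(f,[q])[0];print(d,ox,q.round(1),u.round(),proj(g,[q])[0].round())
    cv2.circle(im,tuple(int(v) for v in u),3,(255,0,0) if d<14 else (0,255,0),-1)
    cv2.circle(im2,tuple(int(v) for v in proj(g,[q])[0]),1,(255,0,0) if d<14 else (0,255,0),-1)
cv2.imwrite("pics/p2.png",np.hstack([im[200:440,160:480],cv2.resize(im2[200:280,270:376],(318,240),interpolation=2)])[:,:,::-1])
```

```text
cam [ 370.01978423 -118.08701435  246.65995979] tool axes [[-0.966, 0.257, -0.0], [0.257, 0.966, 0.0], [0.0, 0.0, -1.0]]
-20 -11 [ 455.6 -139.7  102.4] [323. 339.] [306. 242.]
-20 11 [ 434.4 -134.   102.4] [323. 292.] [299. 246.]
0 -11 [ 455.6 -139.7   82.4] [322. 317.] [307. 248.]
0 11 [ 434.4 -134.    82.4] [322. 273.] [299. 251.]
14 -11 [ 455.6 -139.7   68.4] [322. 303.] [307. 252.]
14 11 [ 434.3 -134.    68.4] [322. 263.] [300. 255.]
30 -11 [ 455.6 -139.7   52.4] [322. 290.] [307. 256.]
30 11 [ 434.3 -134.    52.4] [322. 252.] [300. 259.]
```

View pics/p2.png

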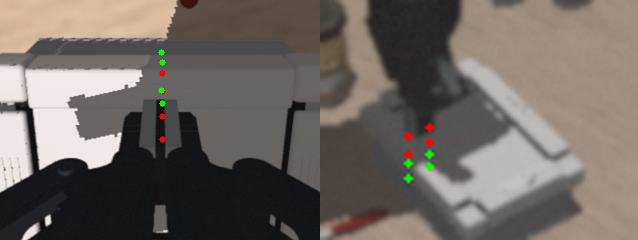

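The wrist view shows the shut fingertips at (322,300), while the model puts them at (322,263). There is no contact force yet, so the tips are still above the rim. I'll keep going down in small steps until I feel contact.

Call:
carry_out(deltas=[0,0,-0.05,0,0,0,-1,0,0,-0.05,0,0,0,-1])

```text
time_s: 4.25
ee_pos: [445.0, -136.8, 79.3]
eef_rot: [0.408, 3.115, -0.0]
contact_force: [0.2, 0.1, -0.1]
gripper_width: 0.0
grasp_force: 0.0
```

Call:
carry_out(deltas=[0,0,-0.05,0,0,0,-1,0,0,-0.05,0,0,0,-1])

```text
time_s: 4.45
ee_pos: [445.0, -136.8, 76.2]
eef_rot: [-0.408, -3.115, -0.0]
contact_force: [-0.1, -0.1, -0.4]
gripper_width: -0.0
grasp_force: 0.0
```

Run:
```python
from bench import ctrl, optics
import cv2
from h import *
f=optics.grab_frame("wrist"); g=optics.grab_frame("scene")
s=ctrl.sense();print(s["ee_pos"],s["contact_force"],s["moment"],s["q"],s["joint_torque"])
b=cv2.convertScaleAbs(g["pixels"][190:290,270:376],alpha=2.2)
cv2.imwrite("pics/p3.png",np.hstack([f["pixels"][150:450,150:480],cv2.resize(b,(424,400),interpolation=2)[:300]])[:,:,::-1])
```

```text
[ 444.82808644 -136.74907093   76.16342702] [-0.20111664  0.03850886  0.5258404 ] [-0.0110602   0.04777824 -0.03809199] [-3.23812669e-01  4.12282778e-01  2.06077652e+00 -2.59252937e-05
  6.69014148e-01 -1.63434442e+00] [-2.62389367e-03 -4.39723992e+01 -1.72232455e+01 -2.61616169e-04
 -4.30489343e-02  6.60321462e-05]
```

View pics/p3.png

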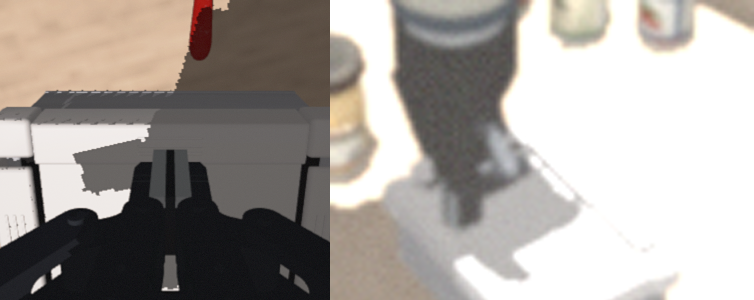

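Both views put the fingertips near z≈98, well above where the model has them, and the force is still zero. I'll go further down and watch the force.

Call:
carry_out(deltas=[0,0,-0.06,0,0,0,-1,0,0,-0.06,0,0,0,-1])

```text
time_s: 4.75
ee_pos: [445.1, -136.8, 72.7]
eef_rot: [0.408, 3.115, -0.0]
contact_force: [-0.5, 0.4, 0.3]
gripper_width: 0.1
grasp_force: 0.0
```

Call:
carry_out(deltas=[0,0,-0.06,0,0,0,-1,0,0,-0.06,0,0,0,-1])

```text
time_s: 4.95
ee_pos: [445.0, -136.8, 69.1]
eef_rot: [-0.408, -3.115, -0.0]
contact_force: [0.3, -0.1, -0.2]
gripper_width: -0.1
grasp_force: 0.0
```

Call:
carry_out(deltas=[0,0,-0.06,0,0,0,-1,0,0,-0.06,0,0,0,-1])

```text
time_s: 5.15
ee_pos: [445.0, -136.8, 65.4]
eef_rot: [-0.408, -3.115, -0.0]
contact_force: [0.3, -0.8, 0.2]
gripper_width: 0.1
grasp_force: 0.0
```

Run:
```python
from bench import ctrl, optics
import cv2
from h import *
f=optics.grab_frame("wrist"); g=optics.grab_frame("scene")
s=ctrl.sense();print(s["ee_pos"],s["contact_force"],s["moment"])
b=cv2.convertScaleAbs(g["pixels"][190:290,270:376],alpha=1.7)
cv2.imwrite("pics/p4.png",np.hstack([f["pixels"][150:450,150:480],cv2.resize(b,(424,400),interpolation=2)[50:350]])[:,:,::-1])
```

```text
[ 444.82023934 -136.75369484   65.33912805] [-0.29512355  0.7583441  -0.62141297] [0.00216324 0.00962578 0.02211934]
```

View pics/p4.png

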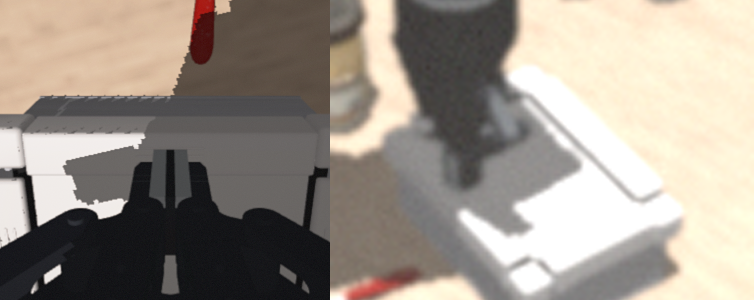

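Call:
carry_out(deltas=[0,0,-0.06,0,0,0,-1,0,0,-0.06,0,0,0,-1])

```text
time_s: 5.45
ee_pos: [445.1, -136.8, 62.0]
eef_rot: [0.408, 3.115, -0.0]
contact_force: [-0.1, 0.8, -0.7]
gripper_width: 0.1
grasp_force: 0.0
```

Call:
carry_out(deltas=[0,0,-0.05,0,0,0,-1])

```text
time_s: 5.55
ee_pos: [445.0, -136.8, 60.4]
eef_rot: [0.408, 3.115, -0.0]
contact_force: [0.5, -1.2, -0.1]
gripper_width: 0.1
grasp_force: 0.0
```

Call:
carry_out(deltas=[0,0,-0.05,0,0,0,-1])

```text
time_s: 5.65
ee_pos: [445.0, -136.8, 58.9]
eef_rot: [-0.408, -3.115, 0.0]
contact_force: [0.2, 1.1, 0.6]
gripper_width: 0.1
grasp_force: 0.0
```

Call:
carry_out(deltas=[0,0,-0.05,0,0,0,-1])

```text
time_s: 5.75
ee_pos: [445.0, -136.8, 57.4]
eef_rot: [-0.408, -3.115, 0.0]
contact_force: [0.5, -0.4, -0.4]
gripper_width: -0.1
grasp_force: 0.0
```

Call:
carry_out(deltas=[0,0,-0.05,0,0,0,-1])

```text
time_s: 5.85
ee_pos: [445.0, -136.8, 55.9]
eef_rot: [-0.408, -3.115, 0.0]
contact_force: [0.1, -1.0, 0.1]
gripper_width: -0.2
grasp_force: 0.0
```

Call:
carry_out(deltas=[0,0,-0.05,0,0,0,-1])

```text
time_s: 5.95
ee_pos: [445.0, -136.8, 54.4]
eef_rot: [0.408, 3.115, -0.0]
contact_force: [-0.0, 0.2, -0.7]
gripper_width: 0.0
grasp_force: 0.0
```

Call:
carry_out(deltas=[0,0,-0.05,0,0,0,-1])

```text
time_s: 6.05
ee_pos: [445.0, -136.8, 53.0]
eef_rot: [-0.408, -3.115, -0.0]
contact_force: [-1.1, 0.5, 4.8]
gripper_width: 0.3
grasp_force: 2.3
```

Call:
carry_out(deltas=[0,0,-0.05,0,0,0,-1])

```text
time_s: 6.15
ee_pos: [445.0, -136.8, 51.6]
eef_rot: [0.408, 3.115, -0.0]
contact_force: [-0.6, -0.0, 4.8]
gripper_width: 0.3
grasp_force: 1.7
```

Call:
carry_out(deltas=[0,0,-0.05,0,0,0,-1])

```text
time_s: 6.25
ee_pos: [445.0, -136.8, 50.0]
eef_rot: [0.408, 3.115, -0.0]
contact_force: [0.0, -0.4, 0.0]
gripper_width: 0.1
grasp_force: 0.0
```

The front section clicked: the force rose to about 4.8 N at TCP z≈53, then fell to zero. The left section comes next, taking contact at TCP z≈53.

Call:
carry_out(deltas=[0,0,-0.05,0,0,0,-1,0,0,0.5,0,0,0,-1,0,0,0.4,0,0,0,-1,0.78,0.68,0,0,0,0,-1,0.78,0.68,0,0,0,0,-1,0.78,0.68,0,0,0,0,-1,0,0,0,0,0,0,-1,0,0,-0.4,0,0,0,-1,0,0,-0.3,0,0,0,-1,0,0,0,0,0,0,-1])

```text
time_s: 7.25
ee_pos: [513.2, -76.0, 52.9]
eef_rot: [-0.409, -3.112, -0.0]
contact_force: [0.2, -0.4, -0.6]
gripper_width: -0.4
grasp_force: 0.0
```

Call:
carry_out(deltas=[0,0,-0.05,0,0,0,-1])

```text
time_s: 7.35
ee_pos: [514.1, -76.1, 52.4]
eef_rot: [-0.409, -3.113, -0.0]
contact_force: [0.0, -0.5, 1.0]
gripper_width: 0.1
grasp_force: 0.0
```

Call:
carry_out(deltas=[0,0,-0.05,0,0,0,-1])

```text
time_s: 7.45
ee_pos: [514.8, -76.0, 51.4]
eef_rot: [-0.409, -3.114, 0.0]
contact_force: [-1.3, -0.2, 2.7]
gripper_width: -0.1
grasp_force: 1.2
```

Call:
carry_out(deltas=[0,0,-0.05,0,0,0,-1])

```text
time_s: 7.55
ee_pos: [515.0, -76.0, 50.0]
eef_rot: [-0.408, -3.115, 0.0]
contact_force: [-0.3, 0.3, -0.0]
gripper_width: 0.1
grasp_force: 0.1
```

Call:
carry_out(deltas=[0,0,-0.06,0,0,0,-1,0,0,0,0,0,0,-1])

```text
time_s: 7.75
ee_pos: [515.1, -75.6, 48.0]
eef_rot: [-0.408, -3.115, -0.0]
contact_force: [0.9, 0.3, -0.5]
gripper_width: -0.1
grasp_force: 0.0
```

Call:
carry_out(deltas=[0,0,0.5,0,0,0,-1,0,0,0.4,0,0,0,-1,0.34,-0.98,0,0,0,0,-1,0.34,-0.98,0,0,0,0,-1,0.34,-0.98,0,0,0,0,-1,0,0,0,0,0,0,-1,0,0,-0.35,0,0,0,-1,0,0,-0.3,0,0,0,-1,0,0,0,0,0,0,-1,0,0,0,0,0,0,-1,0,0,0,0,0,0,-1])

```text
time_s: 8.85
ee_pos: [545.6, -163.2, 55.6]
eef_rot: [-0.406, -3.115, -0.0]
contact_force: [0.2, -0.8, 0.4]
gripper_width: -0.1
grasp_force: 0.0
```

Call:
carry_out(deltas=[0,0,-0.05,0,0,0,-1])

```text
time_s: 8.95
ee_pos: [546.0, -163.6, 54.5]
eef_rot: [0.407, 3.115, -0.0]
contact_force: [-0.5, -0.5, -0.1]
gripper_width: 0.1
grasp_force: 0.0
```

Call:
carry_out(deltas=[0,0,-0.05,0,0,0,-1])

```text
time_s: 9.05
ee_pos: [546.0, -163.7, 53.0]
eef_rot: [0.407, 3.115, -0.0]
contact_force: [-1.1, 0.8, 4.5]
gripper_width: -0.1
grasp_force: 2.3
```

Call:
carry_out(deltas=[0,0,-0.05,0,0,0,-1])

```text
time_s: 9.15
ee_pos: [546.0, -163.7, 51.6]
eef_rot: [0.408, 3.115, 0.0]
contact_force: [-0.9, 1.9, 3.2]
gripper_width: -0.1
grasp_force: 1.7
```

Call:
carry_out(deltas=[0,0,-0.05,0,0,0,-1])

```text
time_s: 9.25
ee_pos: [546.0, -163.8, 49.8]
eef_rot: [0.408, 3.115, -0.0]
contact_force: [-0.3, 0.2, -0.9]
gripper_width: 0.3
grasp_force: 0.0
```

Call:
carry_out(deltas=[0,0,-0.05,0,0,0,-1,0,0,0,0,0,0,-1,0,0,0.5,0,0,0,-1,0,0,0.4,0,0,0,-1,-0.79,-0.68,0,0,0,0,-1,-0.79,-0.68,0,0,0,0,-1,-0.78,-0.69,0,0,0,0,-1,0,0,0,0,0,0,-1,0,0,-0.35,0,0,0,-1,0,0,-0.3,0,0,0,-1,0,0,0,0,0,0,-1,0,0,0,0,0,0,-1,0,0,0,0,0,0,-1])

```text
time_s: 10.55
ee_pos: [475.4, -224.9, 55.6]
eef_rot: [-0.406, -3.115, -0.0]
contact_force: [-0.4, -0.8, -0.0]
gripper_width: -0.0
grasp_force: 0.0
```

Call:
carry_out(deltas=[0,0,-0.05,0,0,0,-1])

```text
time_s: 10.65
ee_pos: [475.5, -225.2, 54.4]
eef_rot: [0.407, 3.115, -0.0]
contact_force: [0.8, -0.0, -0.1]
gripper_width: -0.2
grasp_force: 0.0
```

Call:
carry_out(deltas=[0,0,-0.05,0,0,0,-1])

```text
time_s: 10.75
ee_pos: [475.4, -225.2, 53.0]
eef_rot: [0.407, 3.115, -0.0]
contact_force: [-0.5, 1.8, 6.0]
gripper_width: 0.3
grasp_force: 3.2
```

Call:
carry_out(deltas=[0,0,-0.05,0,0,0,-1])

```text
time_s: 10.85
ee_pos: [475.4, -225.3, 51.5]
eef_rot: [0.408, 3.114, 0.0]
contact_force: [-0.2, 2.3, 2.6]
gripper_width: -0.1
grasp_force: 1.6
```

Call:
carry_out(deltas=[0,0,-0.05,0,0,0,-1])

```text
time_s: 10.95
ee_pos: [475.3, -225.4, 49.8]
eef_rot: [0.408, 3.114, -0.0]
contact_force: [-0.7, -0.6, -0.0]
gripper_width: 0.0
grasp_force: 0.0
```

Call:
carry_out(deltas=[0,0,-0.05,0,0,0,-1,0,0,0,0,0,0,-1,0,0,0.6,0,0,0,-1,0,0,0.9,0,0,0,-1,0,0,0.9,0,0,0,-1,0.4,0.8,0.9,0,0,0,-1,0.4,0.8,0.5,0,0,0,-1,0.1,0.9,0,0,0,0,-1,0,0,0,0,0,0,-1,0,0,0,0,0,0,-1])

```text
time_s: 11.95
ee_pos: [501.8, -150.1, 162.1]
eef_rot: [-0.405, -3.115, 0.0]
contact_force: [-0.0, -0.0, -1.1]
gripper_width: -0.3
grasp_force: 0.0
```

Run:
```python
from bench import ctrl, optics
import cv2
from h import *
f=optics.grab_frame("wrist");s=ctrl.sense();print(s["ee_pos"],s["contact_force"])
cv2.imwrite("pics/w2.png",cv2.convertScaleAbs(f["pixels"],alpha=1.2)[:,:,::-1])
```

```text
[ 501.69463408 -150.58337696  161.93829273] [-0.75493035 -0.5260464   0.51873733]
```

View pics/w2.png

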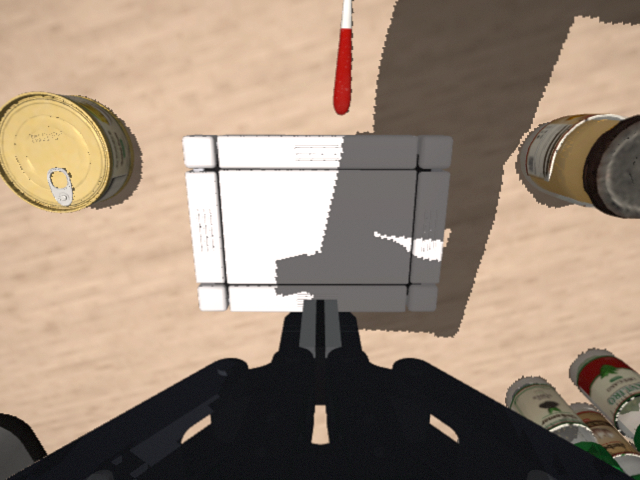

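All four sections now sit level with the corners: front at (300,152), left at (430,225), right at (205,228) and back at (320,297). The tin, jar and spoon look undisturbed.

```bash
python3 -c "
from bench import ctrl
print(ctrl.sign_off())"
```

```text
the job is handed in; nothing more can be done
None
```

All four rim sections are pressed shut: each click showed in the force reading and the final wrist picture has them flush with the corners, the jar, tin and spoon look undisturbed, and the job was handed in at about 12 s.

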